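# Load the slide carrier under the drag spring

### The job

Load the white slide carrier into the scanner dock: with the fingertips press it down hard on its ribbed thumb pad against the sprung floor, and keep pressing while you slide it forward under the bridge and its leaf spring until it is fully home against the end stop and the sprung floor has popped up again behind it. Do not lift or tip the carrier, leave the things standing around it where they are, and finish clear of everything.

Things in the scene. Friction and masses are not known exactly. Their poses are not given: they have to be found in the camera images.
- dock: the loading dock, fixed on the bench: a grey metal channel 214 mm long (x), 94 mm wide (y). Origin: centre of its underside. +x is the push direction (roughly away from the robot). Channel floor at z = 10 mm, 63 mm wide, between low rails (tops at z = 20 mm). End stop face at x = 93 mm, its top at z = 26 mm.
- bridge (a point): centre of the lower face of the bridge that crosses the channel (dock x = 37 mm, 20.5 mm above the channel floor); axes as the dock. The bridge is 10 mm thick in x, its top at z = 42 mm. The leaf spring hangs from its far side.
- carrier: the loose white slide carrier, 110 x 60 x 18 mm, about 0.2 kg (rear heavier), in the channel. Origin: centre of its underside; x along the push direction. At first it lies on the raised sprung floor at dock x = -50 to -36 mm, 7 mm above the channel floor, its nose 4.5 mm too high for the bridge. Home: flat on the channel floor, origin at dock x = 38 mm, front on the end stop.
- carrier_pad (a point): middle of the carrier's flat thumb pad, on its top face (18 mm above the underside), 37 mm behind its centre; axes as the carrier. The pad is 60 mm wide and reaches 18 mm back to the rear edge and 18 mm ahead to a thumb rib (6 mm thick, 6 mm high, 52 mm across) to push against. Home: dock x = 1 mm, z = 28 mm.
- spring_floor (a joint): sprung floor plate under the carrier (72 x 47 mm, dock x = -94 to -22 mm), value in m: 0 = up, 0.007 = flush with the channel floor; the carrier passes the bridge from about 0.005. Its spring gives 6.6 N when up, 10.8 N when flush: about 9 N of push is needed. It springs up behind the carrier in the last 5 mm before the end stop.
- leaf (a joint): steel leaf spring, 32 mm wide, that slopes down ahead of the bridge to about 13 mm above the channel floor at dock x = 83 mm; value in rad: 0 = at rest, 0.1 to 0.25 when lying on the carrier, which it presses with some 3 N and drags on.
- timer: bystander: small white timer beside the dock, 66 x 66 x 18 mm, origin centre of its underside
- freezer_box: bystander: white card box, 71 x 70 x 52 mm, origin centre of its underside
- amber_bottle: bystander: brown bottle, 40 mm across, 75 mm high, origin centre of its underside
- pen: bystander: black marker lying on the bench, 134 x 13 x 14 mm, along its y axis, origin centre of its underside
- tips: bystander: yellow pipette tip box, 74 x 118 x 74 mm, origin centre of its underside
Mind the look-alikes: they are no part of the job. There is more than one size of the carrier; the one meant has the size given above.

How it is judged:
By the outcome, as a careful person would: the job done as asked, in the order asked, and still so for the second after the job is handed in, with the robot touching nothing.
It also fails if it takes over 35 s, if anything falls off the work surface, if the arm or the gripper's body presses on something with over 40 N, if the wrist force passes 120 N, or if a joint passes its speed limit or range.

### The arm

A 7-joint arm with a two-finger parallel gripper is mounted at the origin on a cart in front of the work surface, level with it; the furniture and walls round the work are solid. World frame = base frame: x ahead of the robot, y to its left, z up, the work surface at z = 0. Lengths are in m, angles in rad, forces in N, time in s.
With the tool pointing down it reaches from about 0.35 to 0.775 m from the base axis. Payload 3.1 kg.
Tool frame: the origin (TCP) lies midway between the tips of the shut fingers; the grasp point (between the pads) lies 19 mm behind it; z points along the fingers, x is the direction in which the jaws open and shut, and the axes are right-handed (so a half turn about z gives the same grasp; the last joint's range is limited). The gripper opens to 85 mm and grips with 20 to 120 N. Pads are 22 mm wide; open, the fingers measure 114 mm over their backs; the gripper's body (76 mm by 85 mm) begins 54 mm behind the grasp point. The pads swing forward as they close: fully open they stand 13 mm farther back than shut.
Start: joints at [-1.328, 0.311, 0.014, 1.512, -0.004, 1.319, -0.027], TCP at [0.155, 0.528, 0.231] pointing down, gripper open.
Joint ranges: [-2.7, 2.7], [-0.3, 1.91], [-1.27, 1.3], [0.12, 2.57], [-1.44, 4.58], [0.2, 2.03], [-3.05, 3.05]. Speed limits (rad/s): [2.79, 2.79, 3.14, 3.14, 3.14, 3.14, 3.14].

### API

Orientations are given as a unit quaternion [x, y, z, w].
In Python, from station import sense, capture, close_job, boxes_of, cut_out gives the robot as it stands.
- The arm moves only by the tool carry_out, never from a script. Its argument "moves" is one flat list of numbers, 7 for each row, row after row: the turn, a rotation vector about the world's x, y, z in rad, then the shift along the world's x, y, z in m, then the finger opening in m, from 0 to 0.0854. In form: [wx, wy, wz, x, y, z, hand, wx, wy, wz, x, y, z, hand, ...]. A call has 1 to 5 rows; each row is the pose to reach, as a shift and turn from the pose commanded when the call began; what a row does not reach only later rows make up. A row lasts 1/8 s, in which the tool goes at most 62.5 mm and 10.7 degrees, less where a joint would pass 70% of its speed; a pose out of reach is approached as far as the arm can. A call with a gripper value outside its range is refused whole. The fingers move at their own pace and stop on an object; "force" is the grip in N (left out, the last holds). Time passes only in rows, so rows that repeat a pose let the fingers close. It gives the time, the measured TCP pose, the force and the opening at its end, in the units of the state.
- sense(): the state, without advancing time (a new reading comes with each control period).
- capture(name): name is "scene" or "top" or "wrist"; returns a dict with "pixels" (400x640x3 uint8, blue, green, red), "fx", "fy", "cx", "cy" (pixels), "dist_coeffs" ([k1, k2, p1, p2, k3] as OpenCV has them; the pictures are not rectified), "pose" (4x4, takes a point from camera to world coordinates). Camera axes: x right, y up, looking along -z (the intrinsics and any distortion apply to the point x, -y, -z); pixel columns grow to the right and rows downward; lengths in m; the calibration is good to about 2 mm. A picture is of the moment at which its call begins. There is no depth.
- close_job(): hands the job in, once; it reports no verdict.
Trained networks look in a picture, given as the dict that the camera call returned (one of the last four; its "shot" number tells which), for a name from the list of things; names that differ only in an ending like _2 or _b are one class to them, and where a whole thing is asked for, a point or a joint stands for the part that bears it (a point fixed in the world has none). Each returns a list of dicts, best first, with "confidence" (0 to 1); they miss things now and then, are a little off and sometimes report something else, mostly with a low value. They report only what shows in the picture. A call takes as long as a camera call. They do not tell look-alikes from the thing itself.
- boxes_of(picture, name): "at" ([column, row] in pixels, amid what is visible of it).
- cut_out(picture, name): "pixels" (400x640 bool, what is visible of it) and "at" ([column, row] in pixels, amid what is visible of it).
The state is a dict: "t": time; "joints": joint angles; "joint_velocities": joint speeds; "joint_efforts": joint torques, N m; "position": TCP position; "orientation": TCP orientation; "contact_force": force on the tool from outside, world axes, zero at the start; "moment": the same for the moment, N m; "opening": opening from 0.0 (shut) to 1.0 (fully open).
Only numpy, scipy, OpenCV 4.12 (cv2) and the standard library are available. Lean on these libraries where they do the work, as an engineer would, in place of code of your own. Each camera call takes 0.05 s, during which the arm holds its last target.

## Working session

There is one attempt and no reset: what is moved stays moved. The work goes in short steps, Python scripts to look and compute and a tool call to move; the robot and the scene stay as the last step left them, time stands still between calls to the robot, and variables do not carry over. Pictures are saved under pics/ and viewed, and the job is handed in when it is done.

Besides the shell and the picture viewer there is one more tool, called after "Emit:" by a JSON object that holds its "op" and its "data". carry_out: Moves the arm, as the interface text tells. Its arguments: {"type":"object","properties":{"moves":{"type":"array"},"force":{"type":"number"}},"required":["moves"]}

```bash
mkdir -p pics; ls; python3 - <<'E'
from station import sense,capture
import cv2,pickle
s=sense();print(s)
for n in ("scene","top","wrist"):
    p=capture(n);cv2.imwrite(f"pics/{n}0.png",p["pixels"]);pickle.dump(p,open(f"pics/{n}0.pkl","wb"))
    print(n,p["fx"],p["fy"],p["cx"],p["cy"],p["dist_coeffs"],p["pose"],p.get("shot"))
E
```

```text
pics
{'t': 0.0, 'joints': array([-1.327687  ,  0.31172118,  0.01398057,  1.51306195, -0.00439627,
        1.31915319, -0.02717933]), 'joint_velocities': array([ 0.00080209,  0.00025317, -0.00026586,  0.00098362,  0.00025278,
       -0.00124788, -0.00019217]), 'joint_efforts': array([-6.13307762e-06, -3.79908407e+01,  1.46337161e-01, -2.30583358e+01,
        1.23784575e-02,  1.38515464e-02, -2.41403859e-05]), 'position': array([0.15431876, 0.52716156, 0.2302215 ]), 'orientation': array([ 8.00271172e-01,  5.99637152e-01, -8.96161652e-04,  7.31001462e-04]), 'contact_force': array([-0.58988739, -0.37495145,  0.32553692]), 'moment': array([0.04069629, 0.01817664, 0.00136638]), 'opening': 0.9991060320305144}
scene 428.18640721856497 428.18640721856497 318.35726668389475 202.25821279649165 [-0.08938561  0.          0.          0.          0.        ] [[ 0.75943936  0.49945414 -0.41689018  0.06424823]
 [-0.65035088  0.56588961 -0.50676689 -0.63914241]
 [-0.017193    0.65598362  0.75457928  1.00884898]
 [ 0.          0.          0.          1.        ]] 1
top 411.06208945401175 411.06208945401175 318.7841752489561 194.45920035365654 [-0.08118388  0.          0.          0.          0.        ] [[ 0.0893545   0.97198478 -0.21739678  0.33837841]
 [-0.99598598  0.08835219 -0.01434636 -0.03282016]
 [ 0.00526304  0.21780606  0.97597788  1.19176477]
 [ 0.          0.          0.          1.        ]] 2
wrist 286.53317574641915 286.53317574641915 321.8595841365744 197.0512123851244 [-0.02441938  0.          0.          0.          0.        ] [[ 0.28016623 -0.91399211 -0.29347113  0.07918634]
 [ 0.95995019  0.26624819  0.08722112  0.54909644]
 [-0.00158325 -0.30615408  0.95198066  0.37282238]
 [ 0.          0.          0.          1.        ]] 3
```

View pics/scene0.png

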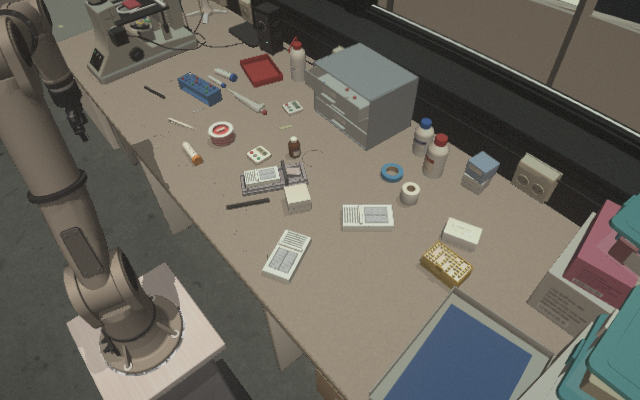

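View pics/top0.png

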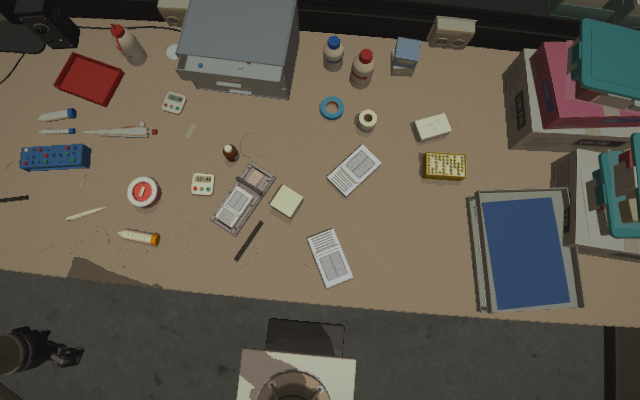

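View pics/wrist0.png

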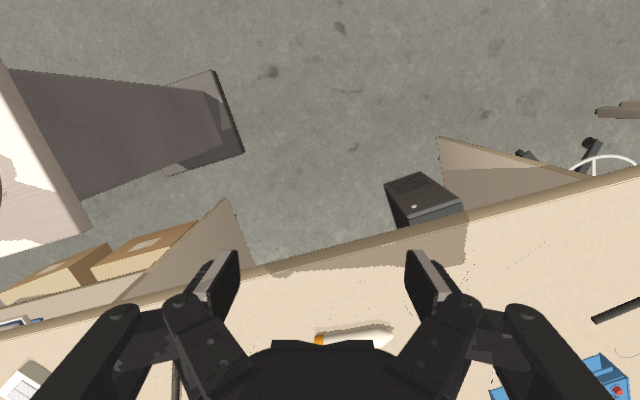

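Top view: the dock is at about (243,198), with a white carrier in it at (236,207). Loose white look-alikes lie at (354,170) and (330,257). I'll check the choice up close with the networks.

```bash
cat > h.py <<'E'
import numpy as np,cv2,pickle
def K(p): return np.array([[p["fx"],0,p["cx"]],[0,p["fy"],p["cy"]],[0,0,1.]])
def ray(p,uv):
    uv=np.array(uv,float).reshape(-1,1,2)
    n=cv2.undistortPoints(uv,K(p),np.array(p["dist_coeffs"])).reshape(-1,2)
    d=np.c_[n[:,0],-n[:,1],-np.ones(len(n))]
    P=np.array(p["pose"]);return P[:3,3],d@P[:3,:3].T
def at_z(p,uv,z):
    o,d=ray(p,uv);t=(z-o[2])/d[:,2];return o+d*t[:,None]
def proj(p,X):
    X=np.array(X,float).reshape(-1,3);P=np.linalg.inv(np.array(p["pose"]))
    c=X@P[:3,:3].T+P[:3,3];c=c*[1,-1,-1]
    return cv2.projectPoints(c,np.zeros(3),np.zeros(3),K(p),np.array(p["dist_coeffs"]))[0].reshape(-1,2)
def pose2(x,y,yaw,z=0):
    T=np.eye(4);c,s=np.cos(yaw),np.sin(yaw);T[:2,:2]=[[c,-s],[s,c]];T[:3,3]=[x,y,z];return T
def tf(T,X): return np.array(X)@T[:3,:3].T+T[:3,3]
E
python3 - <<'E'
from station import *
from h import *
for n in ("top","scene"):
    p=capture(n);pickle.dump(p,open(f"pics/{n}1.pkl","wb"))
    for nm in ("dock","carrier","timer","freezer_box","amber_bottle","pen","tips"):
        for r in cut_out(p,nm)[:3]:
            m=r["pixels"];q=cv2.minAreaRect(np.argwhere(m)[:,::-1].astype(np.float32)) if m.sum()>5 else None
            print(n,nm,round(r["confidence"],2),np.round(r["at"],1),m.sum(),np.round(at_z(p,r["at"],0.02)[0],3), q)
    c=(243,198) if n=="top" else (275,180)
    x,y=c;im=p["pixels"][y-60:y+60,x-80:x+80];cv2.imwrite(f"pics/{n}1c.png",cv2.resize(im,None,fx=5,fy=5,interpolation=cv2.INTER_CUBIC))
E
```

```text
top dock 0.66 [253.3 187.6] 1291 [0.603 0.178 0.02 ] ((242.8076629638672, 198.0384521484375), (31.895263671875, 72.38837432861328), 33.6900634765625)
top carrier 0.92 [329.9 256.5] 1571 [ 0.423 -0.063  0.02 ] ((329.5670166015625, 257.52947998046875), (54.10804748535156, 29.565261840820312), 68.74949645996094)
top carrier 0.66 [351.2 171.3] 1348 [ 0.678 -0.105  0.02 ] ((353.2500305175781, 170.25), (27.577163696289062, 49.497474670410156), 45.0)
top carrier 0.6 [233.5 206.6] 801 [0.541 0.228 0.02 ] ((234.26922607421875, 206.34616088867188), (22.465356826782227, 37.99696350097656), 33.6900634765625)
top timer 0.85 [202.5 184.5] 500 [0.598 0.329 0.02 ] ((202.4146270751953, 184.26829528808594), (22.96976089477539, 22.748897552490234), 6.34019136428833)
top freezer_box 0.59 [282.7 201. ] 676 [0.57  0.087 0.02 ] ((286.2911682128906, 201.68528747558594), (27.15056037902832, 26.153505325317383), 32.47119140625)
top amber_bottle 0.79 [231.4 152.6] 222 [0.704 0.257 0.02 ] ((230.75003051757812, 152.25001525878906), (18.384777069091797, 13.435027122497559), 45.0)
top pen 0.66 [248.5 241.3] 126 [0
[... 1075 characters left out ...]
94 [0.592 0.325 0.02 ] ((258.3846130371094, 154.57691955566406), (16.36365509033203, 20.523908615112305), 56.3099365234375)
scene freezer_box 0.63 [298.4 197.7] 669 [0.576 0.08  0.02 ] ((297.4414978027344, 198.22682189941406), (27.86737060546875, 25.07364845275879), 77.90524291992188)
scene amber_bottle 0.7 [292.9 144.6] 230 [0.717 0.285 0.02 ] ((294.0, 146.5), (21.0, 12.0), 90.0)
scene pen 0.61 [247.6 205.1] 206 [0.441 0.16  0.02 ] ((247.61538696289062, 203.57691955566406), (5.687367916107178, 43.733890533447266), 78.69007110595703)
scene tips 0.61 [441.3 264.6] 1488 [ 0.715 -0.368  0.02 ] ((445.31439208984375, 265.1116638183594), (50.22482681274414, 32.496238708496094), 38.990997314453125)
```

View pics/top1c.png

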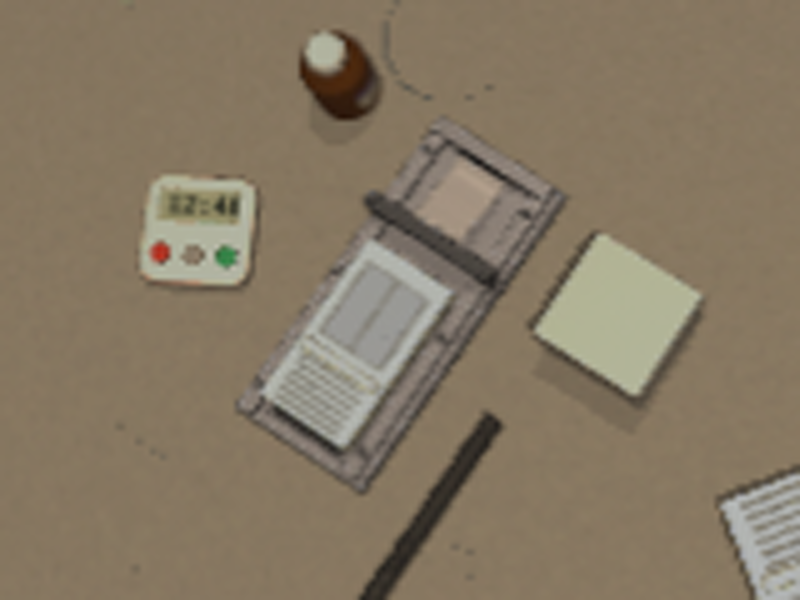

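View pics/scene1c.png

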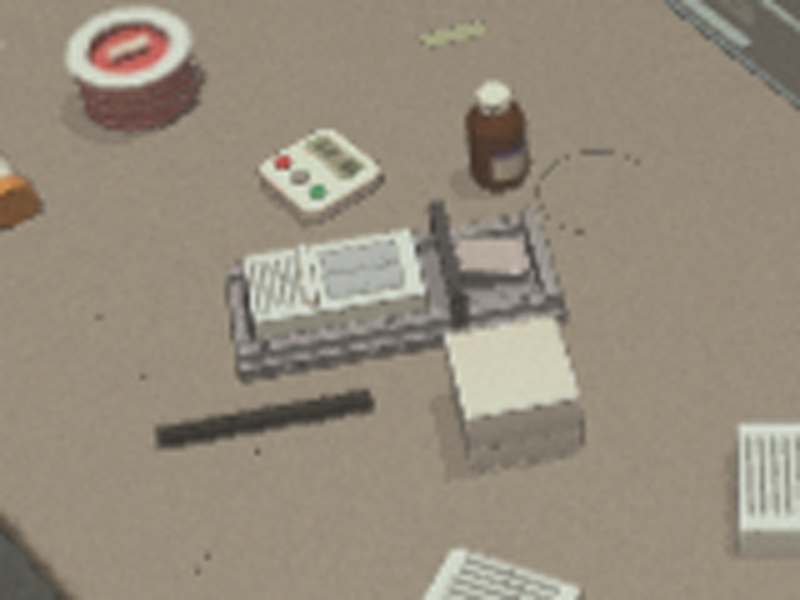

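The carrier in the channel is the one meant; it is ribbed at the rear and its nose points at the bridge. The crop shows the dock corners. I'll do a rough pose, then a close wrist look.

```bash
cat > r.py <<'E'
from h import *
p=pickle.load(open("pics/top1.pkl","rb"))
cs=np.array([[240,405],[362,490],[440,120],[565,197]])/5+[163-.4,138-.4]
z=[.02,.02,.026,.026]
W=np.array([at_z(p,c,zz)[0] for c,zz in zip(cs,z)])
print(W.round(4))
rl,rr,fl,fr=W
print(np.linalg.norm(fl-rl),np.linalg.norm(fr-rr),np.linalg.norm(rl-rr),np.linalg.norm(fl-fr))
M=np.array([[-.107,.047],[-.107,-.047],[.107,.047],[.107,-.047]])
a=W[:,:2];am=a.mean(0);U,S,V=np.linalg.svd(M.T@(a-am));R=(V.T@U.T)
print("dock",am,np.arctan2(R[1,0],R[0,0]), np.abs(M@R.T+am-a).max())
# carrier top corners z=.035
cc=np.array([[372,240],[452,292],[265,395],[345,450]])/5+[162.6,137.6]
C=at_z(p,cc,.034);print(C.round(4),C.mean(0));
E
python3 r.py
```

```text
[[0.4997 0.29   0.02  ]
 [0.4573 0.2127 0.02  ]
 [0.6792 0.1945 0.026 ]
 [0.6389 0.1152 0.026 ]]
0.20338796793526911 0.20614189300878163 0.0881318246533637 0.08893093382650688
dock [0.5687596  0.20312538] -0.490083892883627 0.006136115084200866
[[0.601  0.2233 0.034 ]
 [0.5745 0.1729 0.034 ]
 [0.5048 0.2726 0.034 ]
 [0.4777 0.2225 0.034 ]] [0.53951434 0.22281525 0.034     ]
```

Emit:
{"op": "carry_out", "data": {"moves": [0,0,-0.1,0.04,-0.04,0.02,0,0,0,-0.206,0.09,-0.075,0.02,0,0,0,-0.206,0.135,-0.11,0.02,0,0,0,-0.206,0.18,-0.145,0.02,0,0,0,-0.206,0.225,-0.18,0.02,0], "force": 60}}

```text
t: 1.58
position: [0.3808, 0.3467, 0.2516]
orientation: [0.858, 0.514, 0.0, -0.0]
contact_force: [0.9, 0.5, -0.0]
opening: -0.002
```

Emit:
{"op": "carry_out", "data": {"moves": [0,0,0,0.045,-0.037,0,0,0,0,0,0.085,-0.07,0,0,0,0,0,0.115,-0.097,0,0,0,0,0,0.127,-0.107,0,0,0,0,0,0.127,-0.107,0,0]}}

```text
t: 2.2
position: [0.5065, 0.2409, 0.2511]
orientation: [0.858, 0.514, -0.0, -0.0]
contact_force: [-1.0, 0.6, -0.1]
opening: 0.003
```

```bash
python3 - <<'E'
from station import *
from h import *
s=sense();print(s["t"],s["position"],s["orientation"],s["contact_force"],s["opening"],s["joints"])
p=capture("wrist");pickle.dump(p,open("pics/w2.pkl","wb"));cv2.imwrite("pics/w2.png",p["pixels"])
print(p["pose"])
E
```

```text
2.2 [0.50648392 0.24087256 0.25113629] [ 8.57995165e-01  5.13657645e-01 -2.06288228e-04 -2.78856077e-04] [-0.9768664   0.61360196 -0.12580882] 0.0028413193512450137 [-0.70740432  0.32968052  0.31694958  1.45389077 -0.10355842  1.37487081
  0.69267783]
[[ 4.71653233e-01 -8.39617673e-01 -2.69416759e-01  4.37493721e-01]
 [ 8.81783976e-01  4.49271098e-01  1.43570539e-01  2.77410171e-01]
 [ 4.96801516e-04 -3.05282890e-01  9.52261577e-01  3.93703833e-01]
 [ 0.00000000e+00  0.00000000e+00  0.00000000e+00  1.00000000e+00]]
```

View pics/w2.png

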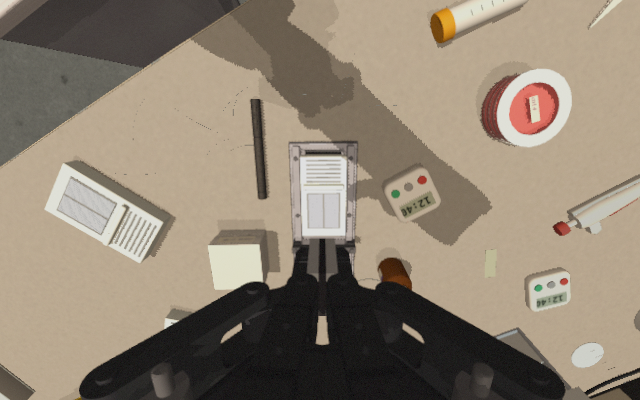

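The wrist view shows the dock at columns 289–357 with its rear edge at row 142, and the carrier at (324,195). I'll zoom in for edges.

```bash
python3 - <<'E'
from h import *
p=pickle.load(open("pics/w2.pkl","rb"))
cv2.imwrite("pics/w2c.png",cv2.resize(p["pixels"][135:255,270:375],None,fx=5,fy=5,interpolation=cv2.INTER_CUBIC))
E
```

```text
(no output)
```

View pics/w2c.png

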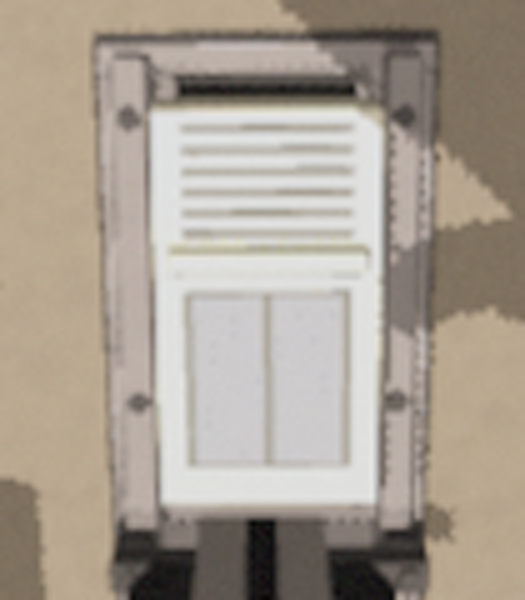

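```bash
python3 - <<'E'
from h import *
p=pickle.load(open("pics/w2.pkl","rb"))
f=lambda a,z: at_z(p,np.array(a)/5+[269.6,134.6],z)
C=f([[150,105],[388,108],[160,507],[378,507]],.035)
print(C.round(4))
print("len",np.linalg.norm(C[0]-C[2]),np.linalg.norm(C[1]-C[3]),"wid",np.linalg.norm(C[0]-C[1]),np.linalg.norm(C[2]-C[3]))
d=(C[2:]-C[:2]).mean(0);cy=np.arctan2(d[1],d[0]);print("carrier c",C.mean(0),"yaw",cy, "pad",C.mean(0)[:2]-.037*np.array([np.cos(cy),np.sin(cy)]))
# side rails inner top edges: left (97..)
for z in (.0,.02):
  D=f([[97,35],[438,35]],z);print("dock rear",D.round(4),np.linalg.norm(D[0]-D[1]),np.arctan2(*(D[0]-D[1])[:2][::-1])+np.pi/2, D.mean(0))
L=f([[112,60],[131,525]],.02);R=f([[424,60],[412,525]],.02)
for q in (L,R):
    e=q[1]-q[0];print("rail yaw",np.arctan2(e[1],e[0]))
S=f([[129,117],[405,117],[140,401],[398,401]],.02)
print("screws",S.round(4)); 
for a,b in((0,2),(1,3)):
    e=S[b]-S[a];print(np.arctan2(e[1],e[0]),np.linalg.norm(e))
print(np.linalg.norm(S[0]-S[1]))
e=f([[268,245],[268,275]],.041);print("rib",e)
E
```

```text
[[0.4775 0.2245 0.035 ]
 [0.5064 0.2769 0.035 ]
 [0.5754 0.1722 0.035 ]
 [0.6037 0.2251 0.035 ]]
len 0.11097294990055773 0.11022869626576066 wid 0.059867272089054305 0.05996733355660775
carrier c [0.54078131 0.22467252 0.035     ] yaw -0.4896089122747824 pad [0.50812819 0.24207291]
dock rear [[0.458  0.216  0.    ]
 [0.5017 0.2978 0.    ]] 0.09276856675317151 -0.49118338660069316 [0.47983497 0.25690207 0.        ]
dock rear [[0.4569 0.2191 0.02  ]
 [0.4985 0.2968 0.02  ]] 0.08805596002108565 -0.49118338660069405 [0.47768405 0.25794387 0.02      ]
rail yaw -0.4818183268972741
rail yaw -0.4825100374667724
screws [[0.4794 0.2158 0.02  ]
 [0.5135 0.2797 0.02  ]
 [0.5502 0.1789 0.02  ]
 [0.5842 0.2425 0.02  ]]
-0.4807074138444666 0.07990174989641635
-0.4852062149680926 0.07990962675784537
0.07248509412307783
rib [[0.52222424 0.23422373 0.041     ]
 [0.52924715 0.23048009 0.041     ]]
```

Carrier measures 110×60 mm and matches the one meant. It sits at dock x ≈ -38 mm with yaw -0.486, so home is about 76 mm further on. Descending above the pad.

Emit:
{"op": "carry_out", "data": {"moves": [0,0,0.006,0.002,0,-0.05,0,0,0,0.006,0.0034,0,-0.1,0,0,0,0.006,0.0034,0,-0.15,0,0,0,0.006,0.0034,0,-0.185,0,0,0,0.006,0.0034,0,-0.19,0]}}

```text
t: 2.88
position: [0.5057, 0.2427, 0.0587]
orientation: [0.855, 0.519, -0.003, -0.001]
contact_force: [-0.3, 0.2, -0.7]
opening: -0.003
```

```bash
python3 - <<'E'
from station import *
from h import *
s=sense();print(s["t"],s["position"],s["orientation"],s["contact_force"])
for n,c in (("wrist",None),("scene",(275,180)),("top",(243,198))):
    p=capture(n);pickle.dump(p,open(f"pics/{n}3.pkl","wb"));im=p["pixels"]
    if c: x,y=c;im=cv2.resize(im[y-50:y+50,x-60:x+60],None,fx=5,fy=5,interpolation=cv2.INTER_CUBIC)
    cv2.imwrite(f"pics/{n}3.png",im)
E
```

```text
2.875 [0.50574391 0.24265681 0.05869069] [ 0.85505506  0.51852552 -0.00327072 -0.00119791] [-0.30575805  0.18425452 -0.668174  ]
```

View pics/wrist3.png

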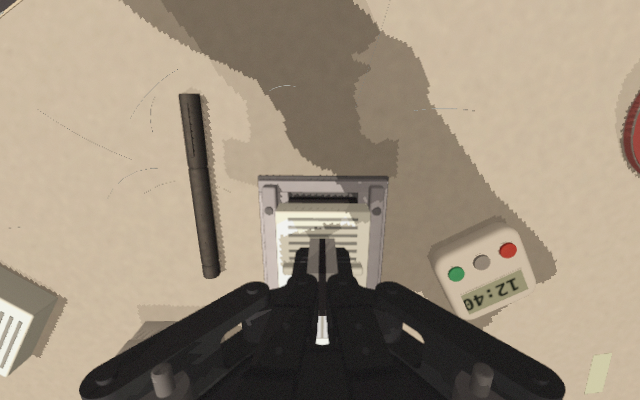

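View pics/scene3.png

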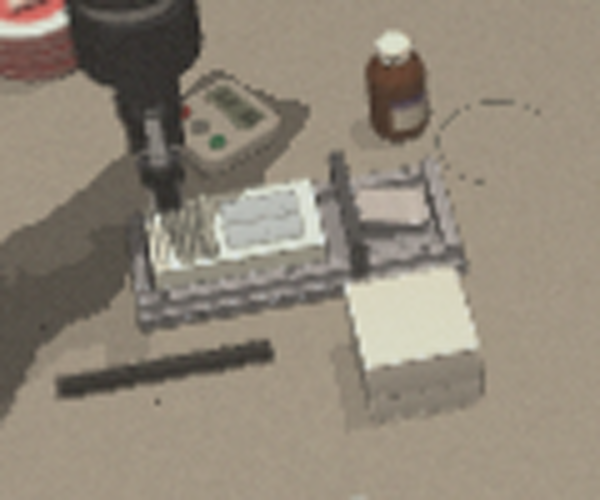

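Fingers are over the ribbed pad and centred across it, at (322,250) in the wrist view. Settling and descending slowly.

Emit:
{"op": "carry_out", "data": {"moves": [0,0,0,0,0,-0.005,0,0,0,0,0,0,-0.01,0,0,0,0,0,0,-0.015,0,0,0,0,0,0,-0.018,0,0,0,0,0,0,-0.018,0]}}

```text
t: 3.65
position: [0.5096, 0.2407, 0.0429]
orientation: [0.856, 0.517, -0.0, -0.0]
contact_force: [0.3, -0.6, -0.5]
opening: 0.002
```

Emit:
{"op": "carry_out", "data": {"moves": [0,0,0,0,0,-0.002,0,0,0,0,0,0,-0.004,0,0,0,0,0,0,-0.006,0,0,0,0,0,0,-0.008,0,0,0,0,0,0,-0.008,0]}}

```text
t: 4.28
position: [0.51, 0.2409, 0.0353]
orientation: [0.856, 0.517, 0.0, 0.0]
contact_force: [0.0, 1.2, 0.7]
opening: 0.002
```

Emit:
{"op": "carry_out", "data": {"moves": [0,0,0,0,0,-0.002,0,0,0,0,0,0,-0.004,0,0,0,0,0,0,-0.006,0,0,0,0,0,0,-0.006,0,0,0,0,0,0,-0.006,0]}}

```text
t: 4.9
position: [0.5103, 0.2411, 0.0302]
orientation: [0.856, 0.517, 0.001, -0.0]
contact_force: [-2.2, -0.7, 7.3]
opening: -0.0
```

Emit:
{"op": "carry_out", "data": {"moves": [0,0,0,0,0,-0.001,0,0,0,0,0,0,-0.002,0,0,0,0,0,0,-0.003,0,0,0,0,0,0,-0.003,0]}}

```text
t: 5.4
position: [0.5109, 0.2413, 0.0282]
orientation: [0.856, 0.517, 0.001, -0.0]
contact_force: [-2.3, -0.9, 11.6]
opening: -0.001
```

```bash
python3 - <<'E'
from station import *
from h import *
s=sense();print(s["t"],s["position"],s["orientation"],s["contact_force"])
for n,c in (("wrist",None),("scene",(275,180))):
    p=capture(n);pickle.dump(p,open(f"pics/{n}4.pkl","wb"));im=p["pixels"]
    if c: x,y=c;im=cv2.resize(im[y-50:y+50,x-60:x+60],None,fx=5,fy=5,interpolation=cv2.INTER_CUBIC)
    else: im=cv2.resize(im[150:330,230:410],None,fx=3,fy=3)
    cv2.imwrite(f"pics/{n}4.png",im)
E
```

```text
5.4 [0.510885   0.24133858 0.02815889] [ 8.56181221e-01  5.16674163e-01  1.23061826e-03 -1.13169528e-04] [-2.29460241 -0.91616516 11.55227716]
```

View pics/wrist4.png

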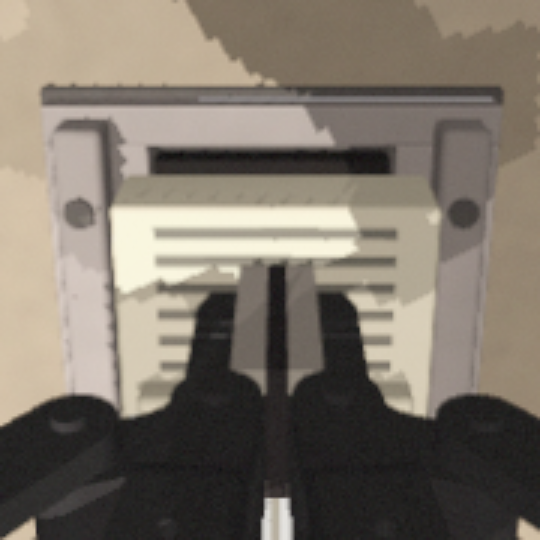

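View pics/scene4.png

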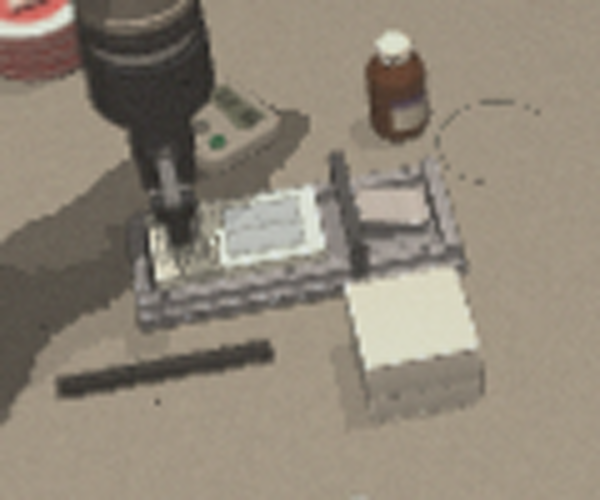

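The carrier is down nearly flush (TCP z 28 mm, 11.6 N). Pressing a little more and starting to slide.

Emit:
{"op": "carry_out", "data": {"moves": [0,0,0,0,0,-0.0015,0,0,0,0,0,0,-0.0025,0,0,0,0,0.0027,-0.0014,-0.0025,0,0,0,0,0.0053,-0.0028,-0.0025,0,0,0,0,0.0088,-0.0047,-0.0025,0]}}

```text
t: 6.12
position: [0.519, 0.2379, 0.028]
orientation: [0.856, 0.517, 0.001, -0.001]
contact_force: [-7.4, -1.9, 24.0]
opening: 0.0
```

Emit:
{"op": "carry_out", "data": {"moves": [0,0,0,0.0033,-0.0022,0.0005,0,0,0,0,0.0067,-0.0042,0.0005,0,0,0,0,0.0102,-0.0061,0.0005,0,0,0,0,0.0137,-0.008,0.0005,0,0,0,0,0.0172,-0.0102,0.0005,0]}}

```text
t: 6.75
position: [0.5372, 0.2283, 0.0281]
orientation: [0.856, 0.517, 0.002, -0.001]
contact_force: [-4.4, 1.3, 17.8]
opening: 0.005
```

```bash
python3 - <<'E'
from station import *
from h import *
s=sense();print(s["t"],s["position"],s["orientation"],s["contact_force"],s["moment"])
for n,c in (("wrist",None),("scene",(275,180))):
    p=capture(n);pickle.dump(p,open(f"pics/{n}5.pkl","wb"));im=p["pixels"]
    if c: x,y=c;im=cv2.resize(im[y-50:y+50,x-60:x+60],None,fx=5,fy=5,interpolation=cv2.INTER_CUBIC)
    else: im=cv2.resize(im[130:330,220:420],None,fx=3,fy=3)
    cv2.imwrite(f"pics/{n}5.png",im)
E
```

```text
6.75 [0.53716166 0.22830544 0.02810237] [ 0.85587836  0.51717031  0.00241393 -0.00112568] [-4.43084781  1.31623093 17.848873  ] [ 0.13522997  1.04815717 -0.00874657]
```

View pics/wrist5.png

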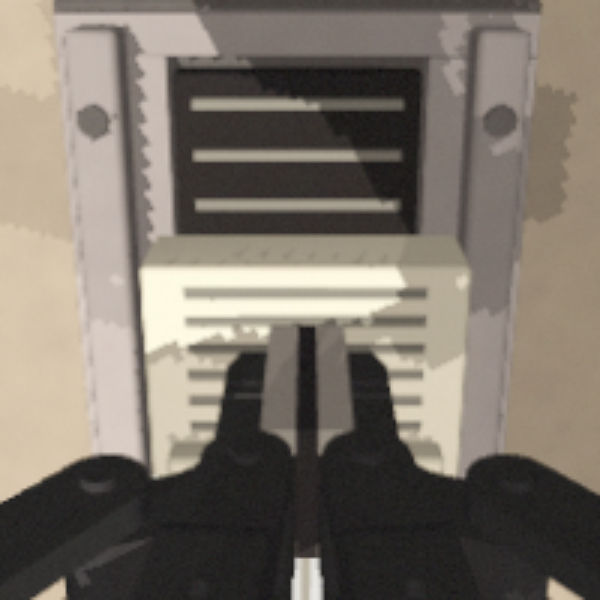

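View pics/scene5.png

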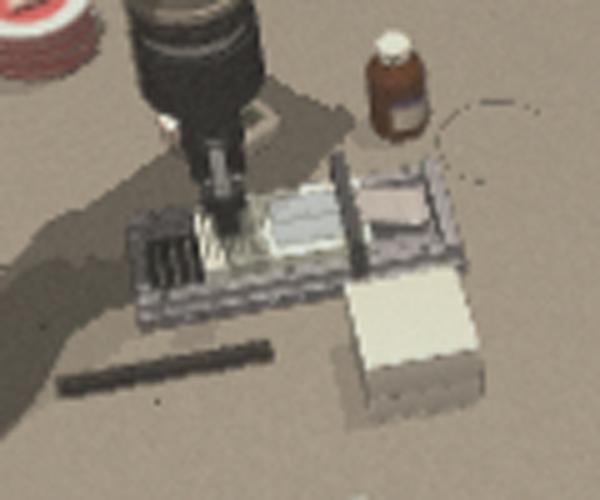

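The carrier moves with the fingers, flush and straight, and its nose is under the bridge. About 46 mm remains.

Emit:
{"op": "carry_out", "data": {"moves": [0,0,0,0.0035,-0.0019,0,0,0,0,0,0.0071,-0.0037,0,0,0,0,0,0.0106,-0.0056,0,0,0,0,0,0.0141,-0.0075,0,0,0,0,0,0.0177,-0.0094,0,0]}}

```text
t: 7.48
position: [0.5537, 0.2196, 0.0281]
orientation: [0.856, 0.517, 0.002, -0.002]
contact_force: [-7.9, 1.6, 20.3]
opening: 0.001
```

```bash
python3 - <<'E'
from station import *
from h import *
s=sense();print(s["t"],s["position"],s["orientation"],s["contact_force"],s["moment"])
for n,c in (("wrist",None),("scene",(275,180))):
    p=capture(n);pickle.dump(p,open(f"pics/{n}6.pkl","wb"));im=p["pixels"]
    if c: x,y=c;im=cv2.resize(im[y-50:y+50,x-60:x+60],None,fx=5,fy=5,interpolation=cv2.INTER_CUBIC)
    else: im=cv2.resize(im[100:300,220:420],None,fx=3,fy=3)
    cv2.imwrite(f"pics/{n}6.png",im)
E
```

```text
7.475 [0.55365882 0.21960949 0.02808709] [ 0.85575167  0.51738065  0.00153836 -0.00199633] [-7.94003582  1.58513579 20.30570492] [0.25015199 1.65559757 0.00878215]
```

View pics/wrist6.png

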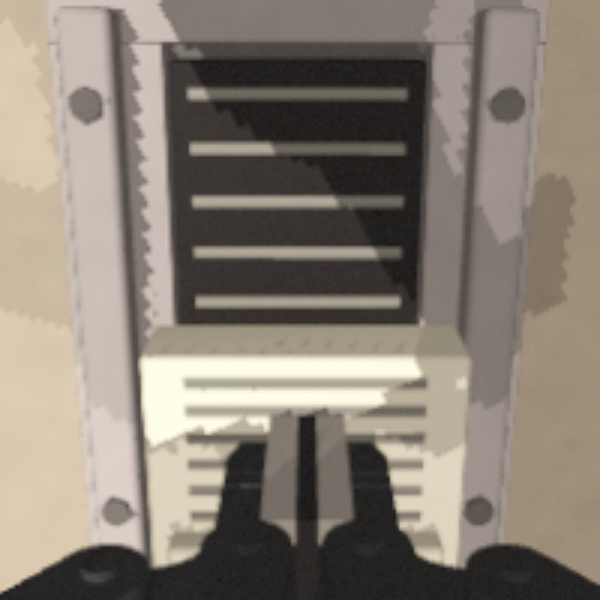

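View pics/scene6.png

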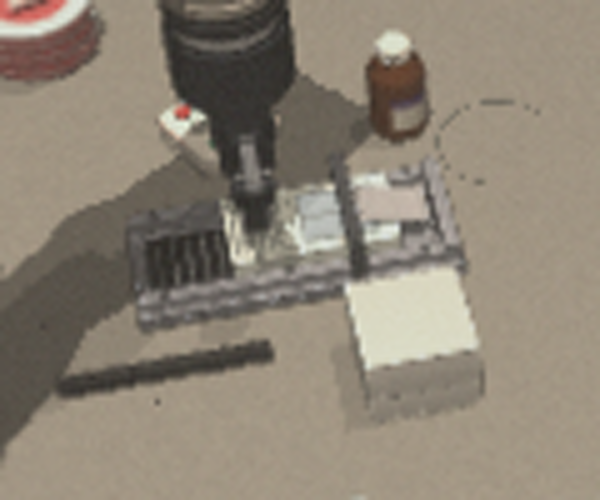

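Nose is past the bridge and under the leaf, with steady force. About 27 mm remains.

Emit:
{"op": "carry_out", "data": {"moves": [0,0,0,0.0035,-0.0019,0,0,0,0,0,0.0071,-0.0037,0,0,0,0,0,0.0106,-0.0056,0,0,0,0,0,0.0141,-0.0075,0,0,0,0,0,0.0177,-0.0094,0,0]}}

```text
t: 8.2
position: [0.5721, 0.2099, 0.0281]
orientation: [0.856, 0.517, 0.002, -0.001]
contact_force: [-5.6, 0.7, 18.2]
opening: -0.001
```

Emit:
{"op": "carry_out", "data": {"moves": [0,0,0,0.0018,-0.0009,0,0,0,0,0,0.0035,-0.0019,0,0,0,0,0,0.0053,-0.0028,0,0]}}

```text
t: 8.57
position: [0.5774, 0.2072, 0.0281]
orientation: [0.856, 0.517, 0.002, -0.001]
contact_force: [-5.8, 1.5, 17.3]
opening: -0.002
```

```bash
python3 - <<'E'
from station import *
from h import *
s=sense();print(s["t"],s["position"],s["orientation"],s["contact_force"],s["moment"])
for n,c in (("wrist",None),("scene",(275,180))):
    p=capture(n);pickle.dump(p,open(f"pics/{n}7.pkl","wb"));im=p["pixels"]
    if c: x,y=c;im=cv2.resize(im[y-50:y+50,x-60:x+60],None,fx=5,fy=5,interpolation=cv2.INTER_CUBIC)
    else: im=cv2.resize(im[70:300,205:435],None,fx=2.6,fy=2.6)
    cv2.imwrite(f"pics/{n}7.png",im)
E
```

```text
8.575 [0.57735349 0.20718442 0.02811837] [ 0.85576916  0.51735136  0.00215944 -0.00143359] [-5.79063163  1.4946911  17.2686707 ] [ 0.43563827  1.41412997 -0.05749957]
```

View pics/wrist7.png

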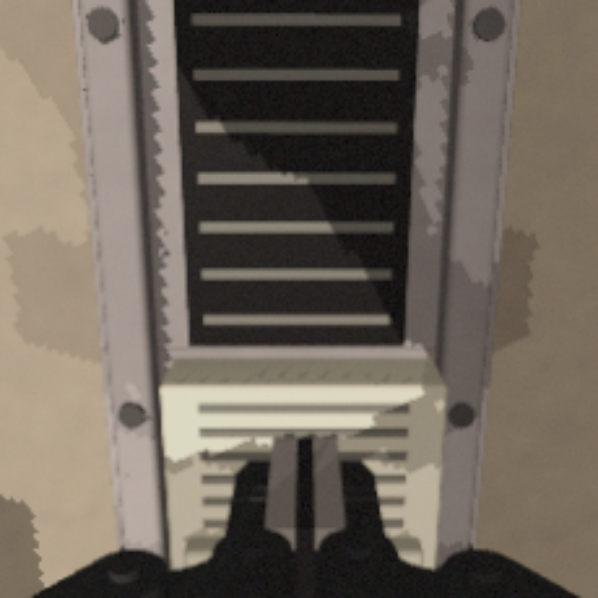

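View pics/scene7.png

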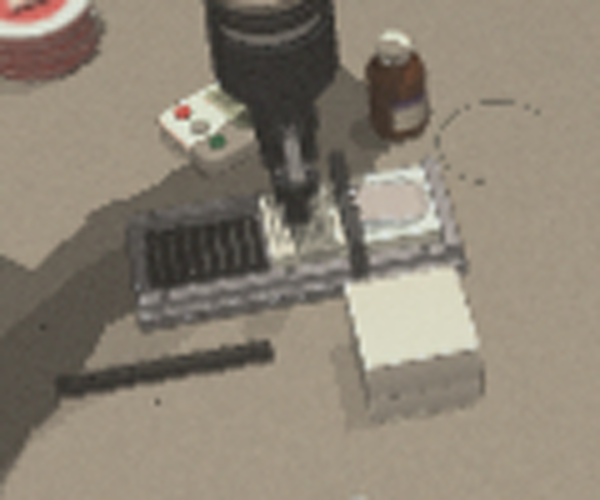

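The rear is just past the plate's front edge (a strip of channel floor shows), with no end-stop force yet. Creeping on.

Emit:
{"op": "carry_out", "data": {"moves": [0,0,0,0.0013,-0.0007,0,0,0,0,0,0.0027,-0.0014,0,0,0,0,0,0.0027,-0.0014,0,0]}}

```text
t: 9.05
position: [0.5796, 0.2064, 0.0281]
orientation: [0.856, 0.518, 0.002, -0.002]
contact_force: [-6.0, 2.3, 19.5]
opening: 0.001
```

Emit:
{"op": "carry_out", "data": {"moves": [0,0,0,0.0013,-0.0007,0,0,0,0,0,0.0027,-0.0014,0,0,0,0,0,0.0027,-0.0014,0,0]}}

```text
t: 9.43
position: [0.5816, 0.2057, 0.0281]
orientation: [0.856, 0.518, 0.002, -0.003]
contact_force: [-7.6, 2.0, 19.4]
opening: -0.001
```

```bash
python3 - <<'E'
from station import *
from h import *
s=sense();print(s["t"],s["position"],s["orientation"],s["contact_force"],s["moment"])
for n,c in (("wrist",None),("scene",(275,180))):
    p=capture(n);pickle.dump(p,open(f"pics/{n}8.pkl","wb"));im=p["pixels"]
    if c: x,y=c;im=cv2.resize(im[y-50:y+50,x-60:x+60],None,fx=5,fy=5,interpolation=cv2.INTER_CUBIC)
    else: im=cv2.resize(im[70:300,205:435],None,fx=2.6,fy=2.6)
    cv2.imwrite(f"pics/{n}8.png",im)
E
```

```text
9.425 [0.58160226 0.20572896 0.02811756] [ 0.85555983  0.51769477  0.00167431 -0.00258687] [-7.63699813  2.02573433 19.36426137] [0.5080588  1.61753368 0.03246885]
```

View pics/wrist8.png

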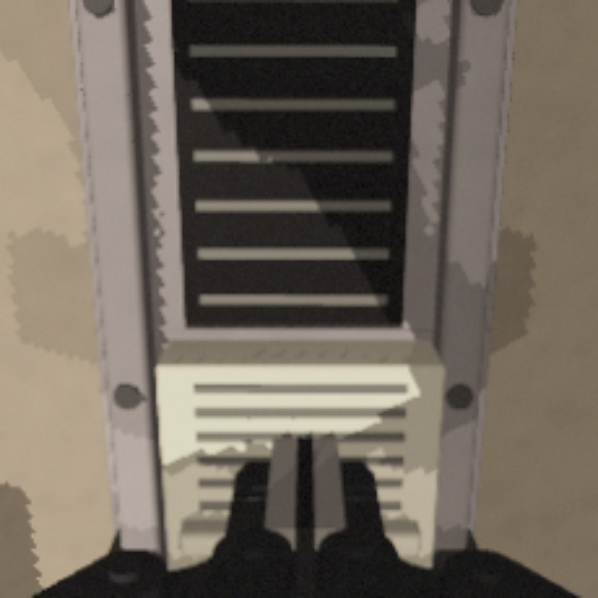

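View pics/scene8.png

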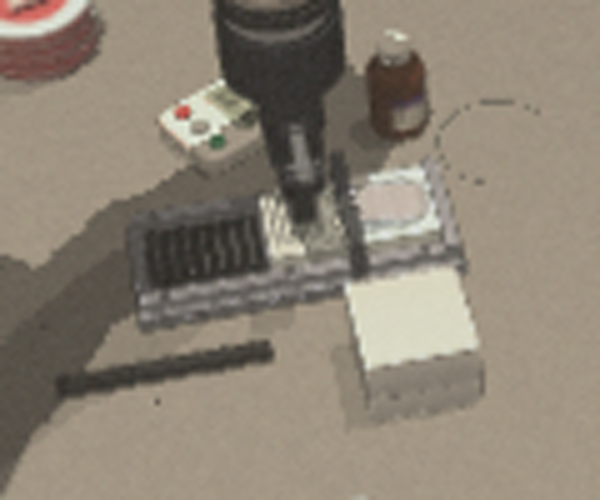

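```bash
cat > m.py <<'E'
from h import *
import sys
def dockx(p,a,z,sc,off):
    W=at_z(p,np.array(a,float)/sc+np.array(off)-.3,z)
    T=pose2(.5743,.2068,-.486);return ((W-T[:3,3])@T[:3,:3])*1000
E
python3 - <<'E'
from m import *
for k,plate,crear,tr in ((7,[[190,346],[406,346]],[[172,358],[428,352]],[[160,385],[445,385]]),(8,[[186,325],[402,325]],[[165,341],[418,338]],[[157,365],[443,365]])):
    p=pickle.load(open(f"pics/wrist{k}.pkl","rb"))
    for z in (.010,.017):
        d=dockx(p,plate,z,2.6,[205,70]);print(k,"plate front z",z,d.round(1).tolist(),"width",d[1,1]-d[0,1])
    print("carrier rear bottom",dockx(p,crear,.010,2.6,[205,70]).round(1).tolist())
    d=dockx(p,tr,.028,2.6,[205,70]);print("carrier rear top",d.round(1).tolist(),d[1,1]-d[0,1])
E
```

```text
7 plate front z 0.01 [[-20.4, -24.6, 10.0], [-20.5, 24.7, 10.0]] width 49.254690039772164
7 plate front z 0.017 [[-22.8, -23.5, 17.0], [-22.9, 23.6, 17.0]] width 47.10828910085079
carrier rear bottom [[-17.5, -28.8, 10.0], [-19.0, 29.8, 10.0]]
carrier rear top [[-18.1, -28.3, 28.0], [-18.2, 30.4, 28.0]] 58.73424536309959
8 plate front z 0.01 [[-21.0, -24.6, 10.0], [-21.1, 24.2, 10.0]] width 48.82653240146412
8 plate front z 0.017 [[-23.2, -23.5, 17.0], [-23.3, 23.2, 17.0]] width 46.701298305317934
carrier rear bottom [[-17.2, -29.5, 10.0], [-18.0, 28.0, 10.0]]
carrier rear top [[-18.0, -28.0, 28.0], [-18.1, 30.4, 28.0]] 58.44180783029976
```

The plate width comes to 47 mm only when taken at z = 17 mm, so the floor has popped. The carrier rear is at about -18 mm (home is -17) and did not move while the fingers slid 4 mm. I'll confirm home by pushing on the rib.

Emit:
{"op": "carry_out", "data": {"moves": [0,0,0,0.0009,-0.0005,0,0,0,0,0,0.0018,-0.0009,0,0,0,0,0,0.0018,-0.0009,0,0]}}

```text
t: 9.9
position: [0.5816, 0.2057, 0.0281]
orientation: [0.855, 0.518, 0.0, -0.004]
contact_force: [-10.4, 3.0, 22.2]
opening: -0.0
```

Emit:
{"op": "carry_out", "data": {"moves": [0,0,0,0.0009,-0.0005,0,0,0,0,0,0.0018,-0.0009,0,0,0,0,0,0.0027,-0.0014,0,0,0,0,0,0.0027,-0.0014,0,0]}}

```text
t: 10.4
position: [0.5816, 0.2057, 0.0281]
orientation: [0.855, 0.519, -0.002, -0.006]
contact_force: [-15.5, 4.5, 25.9]
opening: -0.001
```

Hard stop confirmed: 16 N forward with no motion. Unloading the forward preload, then lifting straight up.

Emit:
{"op": "carry_out", "data": {"moves": [0,0,0,-0.0018,0.0009,0,0,0,0,0,-0.0035,0.0019,0.0002,0,0,0,0,-0.004,0.0021,0.0007,0]}}

```text
t: 10.78
position: [0.5816, 0.2057, 0.0281]
orientation: [0.855, 0.518, 0.001, -0.003]
contact_force: [-5.3, 2.5, 14.0]
opening: -0.001
```

Emit:
{"op": "carry_out", "data": {"moves": [0,0,0,-0.0018,0.0009,0.001,0,0,0,0,-0.0025,0.0013,0.003,0,0,0,0,-0.0027,0.0014,0.006,0,0,0,0,-0.0035,0.0019,0.015,0,0,0,0,-0.0044,0.0023,0.03,0]}}

```text
t: 11.4
position: [0.5776, 0.2032, 0.055]
orientation: [0.856, 0.517, -0.001, -0.0]
contact_force: [0.7, 0.3, 0.3]
opening: -0.0
```

Emit:
{"op": "carry_out", "data": {"moves": [0,0,0,-0.01,0.005,0.05,0,0,0,0,-0.03,0.016,0.1,0,0,0,0,-0.06,0.032,0.14,0,0,0,0,-0.09,0.048,0.16,0,0,0,0,-0.09,0.048,0.16,0]}}

```text
t: 12.02
position: [0.4871, 0.255, 0.2185]
orientation: [0.855, 0.519, 0.003, -0.001]
contact_force: [0.3, -0.2, 0.8]
opening: 0.002
```

```bash
python3 - <<'E'
from station import *
from h import *
s=sense();print(s["t"],s["position"],s["orientation"],s["contact_force"],s["moment"])
for n,c in (("wrist",None),("scene",(275,180)),("top",(243,198))):
    p=capture(n);pickle.dump(p,open(f"pics/{n}9.pkl","wb"));im=p["pixels"]
    if c: x,y=c;im=cv2.resize(im[y-60:y+60,x-80:x+80],None,fx=5,fy=5,interpolation=cv2.INTER_CUBIC)
    cv2.imwrite(f"pics/{n}9.png",im)
E
```

```text
12.025 [0.48705541 0.25499997 0.21848998] [ 0.85475728  0.5190182   0.00292364 -0.00124356] [ 0.33295016 -0.16005635  0.78796391] [-0.01719273  0.01548135  0.01363838]
```

View pics/wrist9.png

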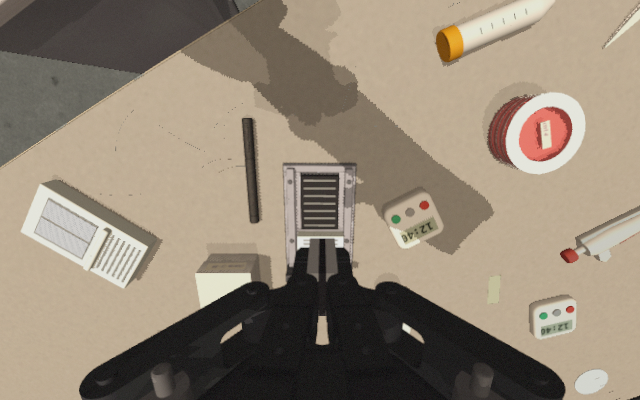

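View pics/scene9.png

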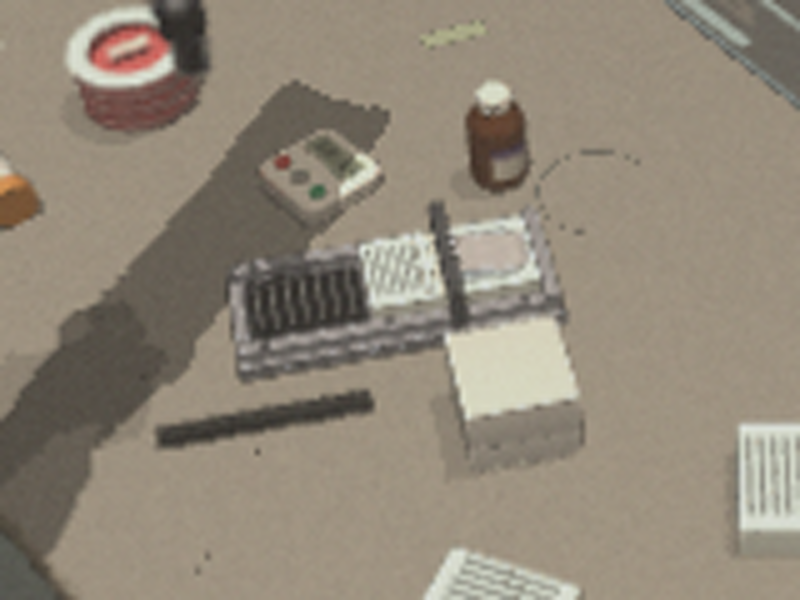

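View pics/top9.png

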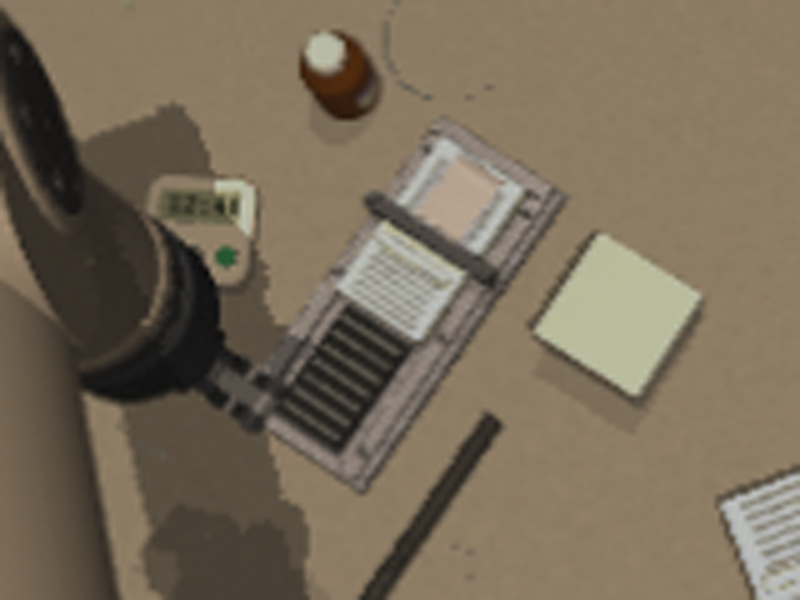

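```bash
python3 - <<'E'
from m import *
p=pickle.load(open("pics/wrist9.pkl","rb"))
cv2.imwrite("pics/w9c.png",cv2.resize(p["pixels"][155:255,270:370],None,fx=6,fy=6,interpolation=cv2.INTER_CUBIC))
p=pickle.load(open("pics/top9.pkl","rb"))
cv2.imwrite("pics/t9c.png",cv2.resize(p["pixels"][155:215,225:285],None,fx=10,fy=10,interpolation=cv2.INTER_CUBIC))
T=pose2(.5743,.2068,-.486)
for n,q in (("stop top edge",[[93,-30,26],[93,30,26]]),("home front top",[[93,-30,18+10],[93,30,28]]),("home rear top",[[-17,-30,28],[-17,30,28]]),("5short rear",[[-22,-30,28],[-22,30,28]])):
    print(n,((proj(p,tf(T,np.array(q)/1000))-[225,155])*10+5).round().tolist())
E
```

```text
stop top edge [[439.0, 207.0], [273.0, 100.0]]
home front top [[439.0, 205.0], [272.0, 98.0]]
home rear top [[223.0, 513.0], [55.0, 403.0]]
5short rear [[213.0, 528.0], [45.0, 417.0]]
```

View pics/w9c.png

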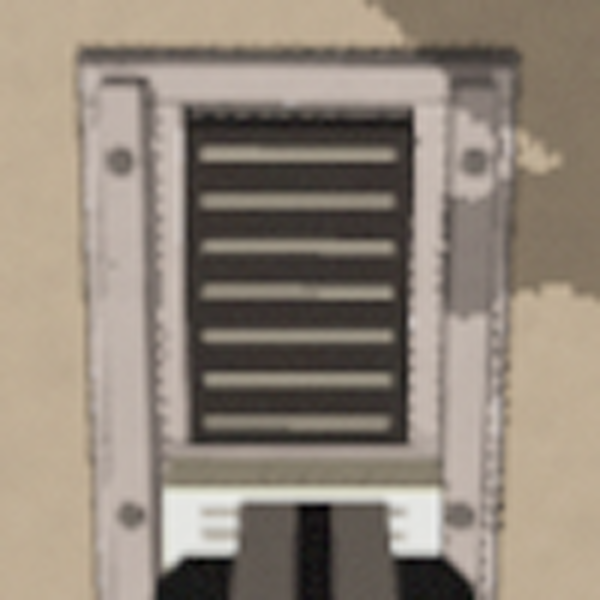

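View pics/t9c.png

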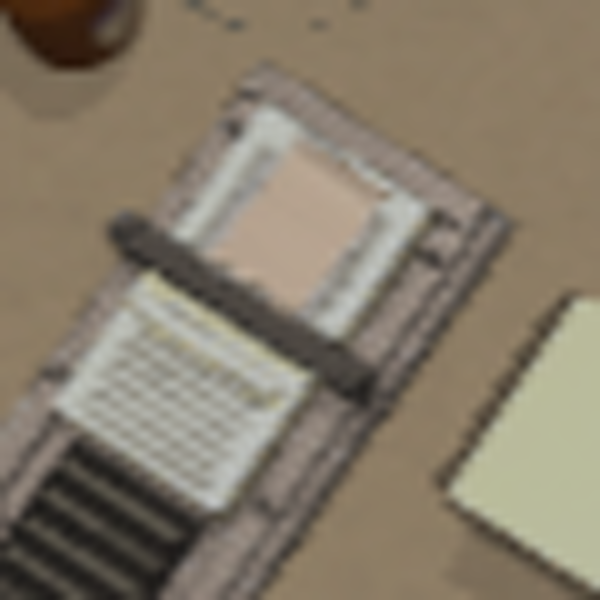

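The carrier corners match the projected home pose within about 1 mm, with no gap at the stop. One last check of the plate height, then I hand in.

```bash
python3 - <<'E'
from m import *
p=pickle.load(open("pics/wrist9.pkl","rb"))
for z in (.01,.017):
    d=dockx(p,[[193,441],[408,441],[187,107],[413,107]],z,6,[270,155]);print(z,d.round(1).tolist())
from station import *
s=sense();print(s["t"],s["contact_force"],s["joint_velocities"].round(3));print(close_job())
E
```

```text
0.01 [[-21.1, -23.1, 10.0], [-21.3, 24.7, 10.0], [-96.9, -23.2, 10.0], [-97.2, 23.9, 10.0]]
0.017 [[-24.2, -22.6, 17.0], [-24.4, 24.2, 17.0], [-98.6, -22.8, 17.0], [-98.8, 23.5, 17.0]]
12.175 [-0.74591892  0.86075441 -0.72185037] [ 0.013  0.02   0.008  0.005 -0.003  0.001 -0.002]
the job is handed in; nothing more can be done
None
```

The carrier is loaded, fully home against the end stop, and I handed the job in at about 12 s. With shut fingers I pressed it flush on its thumb pad and kept pressing, at about 17 to 26 N, while sliding it forward under the bridge and the leaf. I then eased off the forward push and lifted clear.

**Home position:** A 16 N forward push produced no further motion. From above, the carrier's corners match the home position to about 1 mm. From the wrist camera, its rear edge came out about 1 mm short of home, which is within measurement error.

**Sprung floor:** Close wrist pictures taken at the end stop fit the plate raised: its width came to 47 mm only when taken at the raised height. The final, higher picture was less clear: the width (47 to 48 mm) fits up or flush, and the plate's position fits flush slightly better. I rely on the close pictures for the floor having popped up.

**Surroundings:** The timer, freezer box, bottle and pen look unmoved. The tip box was out of the final crops, but the arm never went near it. The arm finished about 0.2 m up, touching nothing.

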